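Bring the sample to the lamp and open the shutter

ROBOT

A 6-joint arm with a two-finger parallel gripper is mounted at the origin on the work surface. World frame = base frame: x ahead of the robot, y to its left, z up, the work surface at z = 0. Lengths are in m, angles in rad, forces in N, time in s.
With the tool pointing down it reaches from about 0.35 to 1 m from the base axis. Payload 7.1 kg.
Tool frame: the origin (TCP) lies midway between the tips of the shut fingers; the grasp point (between the pads) lies bot.grasp_offset behind it (bot.grasp_offset is the distance from the TCP to the grasp point, in m); z points along the fingers, y is the line along which they close (so a half turn about z gives the same grasp; the last joint's range is limited). The gripper opens to 85 mm and grips with 20 to 120 N. Pads are 22 mm wide; open, the fingers measure 114 mm over their backs; the gripper's body (76 mm by 85 mm) begins 54 mm behind the grasp point. The pads swing forward as they close: fully open they stand 13 mm farther back than shut.
Start: joints at [-1.267, 0.423, 1.63, -0, 1.089, -0.019], TCP at [0.198, -0.593, 0.231] pointing down, gripper open.
Joint ranges: [-3, 3], [-0.9, 2.11], [0.09, 2.58], [-1.31, 4.45], [0.11, 2.69], [-2.54, 2.54]. Speed limits (rad/s): [2.39, 2.39, 3.01, 3.14, 3.14, 3.14].

INTERFACE

Orientations are given as a unit quaternion [x, y, z, w].
In Python, from station import bot gives the robot as it stands. The module is installed in compiled form; this text tells all that it offers.
- The arm moves only by the shell command python3 -m inch 'ROWS'. ROWS is JSON, one flat list of numbers, 7 for each row, row after row: the shift along the tool's x, y, z in m, then the turn, a rotation vector about the tool's x, y, z in rad, then the closure, from 0 (fully open) to 1 (shut). A call has 1 to 10 rows; each row shifts and turns the commanded pose from where the row before left it, along the tool's axes as they then stand; what a row does not reach is not made up. A row lasts 1/10 s, in which the tool goes at most 50 mm and 8.59 degrees, less where a joint would pass 70% of its speed; a pose out of reach is approached as far as the arm can. A call with a gripper value outside its range is refused whole. The fingers move at their own pace and stop on an object; the grip force is fixed at half the most. Time passes only in rows, so rows that do not move let the fingers close. It gives the time, the measured TCP pose, the force, the opening and the grip force at its end, in the units of the state.
- bot.observe(): the state, without advancing time (a new reading comes with each control period).
- bot.snapshot(name): name is "scene" or "top"; returns (picture, depth): 384x512x3 uint8, red, green, blue; 384x512 float32, m along the optical axis (not along the pixel's ray), 0 where there is no reading.
- bot.camera_info(name): a dict with "vertical_fov" (degrees; the focal length in pixels is half the picture's height over the tangent of half this angle, whatever the lens; pixels are square), "cx", "cy" (the principal point, pixels), "dist_coeffs" ([k1, k2, p1, p2, k3] as OpenCV has them; the pictures are not rectified), "extrinsics" (4x4, takes a point from world to camera coordinates). Camera axes: x right, y up, looking along -z (the intrinsics and any distortion apply to the point x, -y, -z); pixel columns grow to the right and rows downward; lengths in m; the calibration is good to about 2 mm. A picture is of the moment at which its call begins. camera_info takes no time and is no camera call.
- bot.sign_off(): hands the job in; it is judged then, once.
Trained networks look in the newest picture that a camera, given by its name, has taken for a name from the list of things; names that differ only in an ending like _2 or _b are one class to them, and where a whole thing is asked for, a point or a joint stands for the part that bears it (a point fixed in the world has none). Each returns a list of dicts, best first, with "p" (0 to 1); they miss things now and then, are a little off and sometimes report something else, mostly with a low value. They report only what shows in the picture. A call takes as long as a camera call.
- bot.search_frame(camera, query): "centre" ([column, row] in pixels, amid what is visible of it).
- bot.silhouettes(camera, query): "mask" (384x512 bool, what is visible of it) and "centre" ([column, row] in pixels, amid what is visible of it).
The state is a dict: "t": time; "q": joint angles; "joint_velocities": joint speeds; "tau": joint torques, N m; "tool_pos": TCP position; "orientation": TCP orientation; "force": force on the tool from outside, world axes, zero at the start; "ft_torque": the same for the moment, N m; "grip_width": finger opening in m; "grasp_force": force on a finger pad.
Only numpy, scipy, OpenCV 4.12 (cv2) and the standard library are available. Lean on these libraries where they do the work, as an engineer would, in place of code of your own. Each camera call takes 0.05 s, during which the arm holds its last target. There are 200 camera calls.

TASK

Turn the four-armed sample carousel, by pushing sideways on its arms with a finger, until the arm that carries the bottle points straight at the lamp and its bottle stands squarely in front of the lamp's window. Only then push the shutter lever on the lamp all the way over to its other stop, so that the window is uncovered. Just push: do not push on the carousel's glass bottle, do not lift the carousel, and leave the loose glassware and tools around it where they stand.

Things in the scene. Friction and masses are not known exactly. Their poses are not given: they have to be found in the camera images.
- carousel: Fixed dark steel foot of the carousel, a disc 110 mm across, 20 mm high; origin on the carousel's vertical axis at bench level. The rotor on it turns endlessly either way about the vertical with a little friction (0.06 N m, about 1 N at an arm) and stays where it is left. It only rests on its spindle: it would lift off if raised.
- hub (a point): Point on the rotor's axis, 52 mm above the bench, turning with it. Hub 48 mm across, top 74 mm up; four level arms along this point's +x (with the bottle), +y, -x, -y. Each arm: bar 10 mm wide, 45 to 59 mm above the bench, free for pushing from 24 to 90 mm from the axis, then a U-shaped fork 44 mm wide out to 130 mm (three are empty).
- sample_axis (a point): Point on the upright axis of the small amber bottle (33 mm across, from 28 to 100 mm above the bench, black cap) clamped in the fork of the rotor's +x arm, 115 mm from the carousel's axis, 52 mm above the bench; same axes as hub.
- sample: That clamped bottle; origin at the centre of its underside. Not to be pushed on.
- lamp: Fixed lamp head on the bench beside the carousel. Origin on the carousel's axis at bench level; +x points from there to the lamp, z up. Aluminium housing, 90 mm wide (along y), from 170 to 285 mm along +x, top 130 mm above the bench; round window, 26 mm across, in the face turned to the carousel, 75 mm above the bench.
- sample_place (a point): Where the bottle's axis must be: straight in front of the window, 115 mm from the carousel's axis, 52 mm above the bench. Axes as lamp.
- shutter (a joint): Angle of the shutter lever: 0 closed (lever leans 0.6 rad from upright to the lamp's +y side, dark disc over the window), 1.2 fully open (lever leans 0.6 rad to the lamp's -y side, disc swung aside to +y; stop). It turns about a level axis along the lamp's x, needs about 1 to 1.5 N at the knob, and stays where it is left.
- shutter_pivot (a point): Pivot of the shutter, 120 mm above the bench, 156 mm along the lamp's +x, in the lamp's middle plane.
- shutter_knob (a point): Centre of the black ball knob, 20 mm across, at the upper end of the shutter lever (a round bar 10 mm thick), 80 mm from the pivot; it moves in the upright plane 156 mm along the lamp's +x. When the lever is upright it is 200 mm above the bench, at either stop 186 mm.
- bottle_a: Loose amber bottle 48 mm across, 100 mm high, beside the lamp; origin at its underside. Leave alone.
- jar_a: Loose amber jar 56 mm across, 75 mm high, on the lamp's other side; origin at its underside. Leave alone.
- beaker: Loose glass beaker 54 mm across, 65 mm high, near the carousel on the robot's side; origin at its underside. Leave alone.
- jar_b: Loose white jar 44 mm across, 55 mm high, near the carousel on the robot's side; origin at its underside. Leave alone.
- spatula: Loose steel spatula, 160 mm long, lying on the bench at the right. Leave alone.

How it is judged:
By the outcome, as a careful person would: the job done as asked, in the order asked, and still so for the second after the job is handed in, with the robot touching nothing.
It also fails if it takes over 54 s, if anything falls off the work surface, if the arm or the gripper's body presses on something with over 40 N, if the wrist force passes 120 N, or if a joint passes its speed limit or range.

## Working session

There is one attempt and no reset: what is moved stays moved. The work goes in short steps, Python scripts to look and compute and a shell command to move; the robot and the scene stay as the last step left them, time stands still between calls to the robot, and variables do not carry over. Pictures are saved under pics/ and viewed, at most 10 in all, crops included, and the job is handed in when it is done.

```bash
mkdir -p pics; cat > h.py <<'E'
import numpy as np, cv2
from station import bot
def cam(n):
    c=bot.camera_info(n); f=192/np.tan(np.radians(c["vertical_fov"])/2)
    K=np.array([[f,0,c["cx"]],[0,f,c["cy"]],[0,0,1.]]); return K,np.array(c["dist_coeffs"],float),np.array(c["extrinsics"])
def ray(n,px):
    K,d,E=cam(n); u=cv2.undistortPoints(np.array(px,float).reshape(-1,1,2),K,d)[:,0]
    v=np.c_[u[:,0],-u[:,1],-np.ones(len(u))]; R=E[:3,:3]
    return -R.T@E[:3,3], v@R
def at_z(n,px,z):
    o,v=ray(n,px); return o+v*((z-o[2])/v[:,2])[:,None]
def at_d(n,px,d):
    o,v=ray(n,px); return o+v*np.array(d).reshape(-1,1)
def proj(n,P):
    K,d,E=cam(n); p=np.atleast_2d(P)@E[:3,:3].T+E[:3,3]; p=p*[1,-1,-1]
    return cv2.projectPoints(p,np.zeros(3),np.zeros(3),K,d)[0][:,0]
def save(n,f):
    im,dp=bot.snapshot(n); cv2.imwrite(f,im[...,::-1]); return im,dp
E
python3 - <<'E'
from h import *
np.set_printoptions(precision=3,suppress=True)
ims=[]
for n in ("scene","top"):
    im,dp=save(n,f"pics/{n}0.png"); np.save(f"{n}_d.npy",dp)
    K,d,E=cam(n); print(n,K[0,0],d,"cam at",-E[:3,:3].T@E[:3,3])
    for q in ("carousel","hub","sample","lamp","shutter","shutter_knob","bottle_a","jar_a","beaker","jar_b"):
        for r in bot.silhouettes(n,q)[:2]:
            m=r["mask"]&(dp>0); 
            if m.sum()<5: continue
            vu=np.argwhere(m); P=at_d(n,vu[:,::-1],dp[m])
            print(n,q,round(r["p"],2),np.array(r["centre"]),"med",np.median(P,0),"lo",np.percentile(P,3,0),"hi",np.percentile(P,97,0))
s=bot.observe();print(s["t"],s["tool_pos"],s["orientation"],bot.grasp_offset)
E
```

```text
scene 453.52152672575556 [-0.153  0.     0.     0.     0.   ] cam at [1.352 0.341 1.098]
scene carousel 0.88 [293.2 222. ] med [ 0.528 -0.011  0.055] lo [ 0.433 -0.13   0.003] hi [0.609 0.087 0.089]
scene hub 0.87 [296.8 219.7] med [ 0.51  -0.011  0.059] lo [ 0.422 -0.126 -0.   ] hi [0.604 0.09  0.093]
scene sample 0.55 [333.5 218.8] med [0.476 0.079 0.082] lo [0.462 0.064 0.06 ] hi [0.484 0.092 0.102]
scene lamp 0.59 [224.4 196. ] med [ 0.577 -0.234  0.106] lo [ 0.507 -0.304  0.006] hi [ 0.596 -0.179  0.139]
scene shutter 0.68 [244.  193.9] med [ 0.554 -0.18   0.113] lo [ 0.526 -0.201  0.056] hi [ 0.579 -0.17   0.201]
scene shutter_knob 0.71 [240.4 183. ] med [ 0.562 -0.178  0.163] lo [ 0.538 -0.184  0.066] hi [ 0.581 -0.169  0.201]
scene bottle_a 0.95 [217.2 233. ] med [ 0.679 -0.205  0.059] lo [ 0.657 -0.228  0.002] hi [ 0.692 -0.191  0.102]
scene bottle_a 0.69 [225.5 195.6] med [ 0.577 -0.234  0.107] lo [ 0.511 -0.304  0.008] hi [ 0.596 -0.179  0.14 ]
scene jar_a 0.73 [288.  180.3] med [ 0.359 -0.116  0.039] lo [ 0.337 -0.136  0.01 ] hi [ 0.368 -0.1    0.059]
scene jar_a 0.68 [24
[... 1579 characters left out ...]
ttle_a 0.55 [298.3 208.6] med [ 0.542 -0.242  0.128] lo [ 0.5   -0.307  0.011] hi [ 0.588 -0.178  0.179]
top jar_a 0.71 [305.  260.8] med [ 0.412 -0.264  0.074] lo [ 0.389 -0.289  0.015] hi [ 0.434 -0.243  0.078]
top jar_a 0.67 [248.7 284.8] med [ 0.345 -0.117  0.054] lo [ 0.323 -0.139 -0.001] hi [ 0.365 -0.097  0.058]
top beaker 0.82 [155.1 261.2] med [0.415 0.146 0.031] lo [0.394 0.113 0.001] hi [0.439 0.161 0.066]
top jar_b 0.71 [305.  260.8] med [ 0.412 -0.264  0.074] lo [ 0.389 -0.289  0.015] hi [ 0.434 -0.243  0.078]
top jar_b 0.67 [248.7 284.8] med [ 0.345 -0.117  0.054] lo [ 0.323 -0.139 -0.001] hi [ 0.365 -0.097  0.058]
1.1 [ 0.198 -0.593  0.231] [ 0.987  0.161 -0.     0.   ] 0.0187
```

```bash
python3 - <<'E'
import cv2
a=cv2.imread("pics/top0.png")[130:310,120:360]; cv2.imwrite("pics/top0c.png",cv2.resize(a,None,fx=3.3,fy=3.3,interpolation=2))
E
```

```text
(no output)
```

View pics/top0c.png

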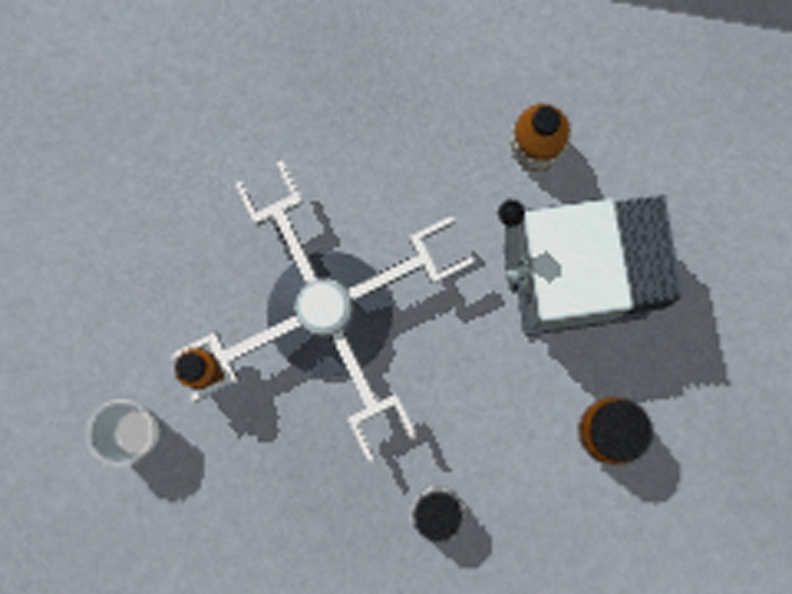

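View pics/scene0.png

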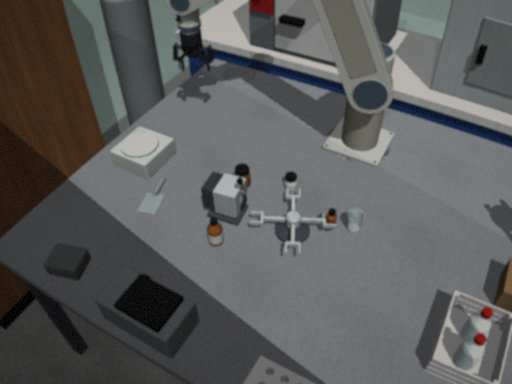

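The top view shows the hub at about (218,222) and the bottle arm pointing left and down to (180,242). The lamp is on the right with its front near (277,213), and its knob is on the far side at (275,194). The beaker is beyond the bottle and the white jar below. Next I'll measure the geometry.

```bash
cat > meas.py <<'E'
from h import *
np.set_printoptions(precision=4,suppress=True)
def cloud(n="top"):
    im,dp=bot.snapshot(n); vu=np.argwhere(dp>0); return im,dp,vu[:,::-1],at_d(n,vu[:,::-1],dp[dp>0]).reshape(-1,3)
def sel(P,c,r,z0,z1): return P[(np.hypot(*(P[:,:2]-c).T)<r)&(P[:,2]>z0)&(P[:,2]<z1)]
E
python3 - <<'E'
from meas import *
im,dp,px,P=cloud()
def circ(p,n):
    c,r=cv2.minEnclosingCircle(p[:,:2].astype(np.float32)); print(n,len(p),"mean",p.mean(0),"circ",np.array(c),r); return np.array(c)
hub=circ(sel(P,[.515,-.015],.06,.066,.085),"hub")
cap=circ(sel(P,[.465,.072],.03,.09,.115),"cap")
lt=P[(P[:,2]>.124)&(P[:,2]<.137)&(P[:,1]<-.17)&(P[:,1]>-.32)&(abs(P[:,0]-.54)<.07)]
print("lamp",cv2.minAreaRect(lt[:,:2].astype(np.float32)))
kn=circ(sel(P,[.58,-.175],.03,.178,.21),"knob")
for c,z,n in (([.66,-.21],.08,"bottle_a"),([.412,-.264],.065,"jar_a"),([.345,-.117],.045,"jar_b"),([.415,.146],.04,"beaker")): circ(sel(P,c,.045,z,.12),n)
arm=sel(P,hub,.088,.052,.064); arm=arm[np.hypot(*(arm[:,:2]-hub).T)>.032]
t=np.arctan2(*(arm[:,:2]-hub).T[::-1]); print("arm ang mod90",np.angle(np.exp(4j*t).mean())/4, "cap ang",np.arctan2(*(cap-hub)[::-1]),np.hypot(*(cap-hub)))
# pixel-based at known heights
print("hub px@.074",at_z("top",[[217.9,222.4]],.074))
E
```

```text
hub 229 mean [ 0.5158 -0.0277  0.0723] circ [ 0.5164 -0.0274] 0.02368061989545822
cap 63 mean [0.4662 0.0751 0.0995] circ [0.4667 0.0755] 0.011598085053265095
lamp ((0.5460340976715088, -0.24278490245342255), (0.09045006334781647, 0.13332346081733704), 7.695176601409912)
knob 56 mean [ 0.5686 -0.1768  0.198 ] circ [ 0.5693 -0.1764] 0.010066812857985497
bottle_a 66 mean [ 0.6646 -0.2134  0.0975] circ [ 0.6643 -0.2136] 0.012510150671005249
jar_a 279 mean [ 0.412  -0.2693  0.0746] circ [ 0.4123 -0.2696] 0.024874581024050713
jar_b 176 mean [ 0.3453 -0.12    0.0547] circ [ 0.3456 -0.1199] 0.019620830193161964
beaker 144 mean [0.4167 0.141  0.0583] circ [0.4171 0.1377] 0.027085866779088974
arm ang mod90 0.4491228449981125 cap ang 2.0210447469227413 0.11430213610295237
hub px@.074 [[ 0.5156 -0.0289  0.074 ]]
```

```bash
python3 -m inch '[0,0,0,0,0,0.108,1, 0,0,0,0,0,0.108,1, 0,0,0,0,0,0.107,1, 0.02,-0.028,0,0,0,0,1, 0.02,-0.028,0,0,0,0,1, 0.02,-0.028,0,0,0,0,1, 0.02,-0.028,0,0,0,0,1, 0.02,-0.028,0,0,0,0,1, 0.02,-0.028,0,0,0,0,1, 0.02,-0.028,0,0,0,0,1]'; python3 -m inch '[0.02,-0.028,0,0,0,0,1, 0.02,-0.028,0,0,0,0,1, 0.02,-0.028,0,0,0,0,1, 0.02,-0.028,0,0,0,0,1, 0.02,-0.028,0,0,0,0,1, 0.02,-0.028,0,0,0,0,1, 0.02,-0.028,0,0,0,0,1, 0.02,-0.028,0,0,0,0,1, 0.02,-0.028,0,0,0,0,1, 0.02,-0.028,0,0,0,0,1]'
```

```text
t: 2.15
tool_pos: [0.339, -0.3956, 0.2315]
orientation: [1.0, -0.0, 0.0, 0.0]
force: [-0.1, -0.4, 0.3]
grip_width: -0.0
grasp_force: 0.0
t: 3.15
tool_pos: [0.5392, -0.1155, 0.2315]
orientation: [1.0, -0.0, 0.0, 0.0]
force: [1.2, -0.5, -0.3]
grip_width: -0.0003
grasp_force: 0.0
```

```bash
python3 -m inch '[0.0175,-0.0248,0,0,0,0,1, 0.0175,-0.0248,0,0,0,0,1, 0.0175,-0.0248,0,0,0,0,1, 0,0,0,0,0,0,1, 0,0,0.04,0,0,0,1, 0,0,0.04,0,0,0,1, 0,0,0.04,0,0,0,1, 0,0,0.04,0,0,0,1, 0,0,0.0345,0,0,0,1, 0,0,0,0,0,0,1]'
cat > path.py <<'E'
from h import *
hub=np.array([.5163,-.0275])
def p(a,d=0,s=1,al=.062):
    u=np.array([np.cos(a),np.sin(a)]); n=s*np.array([-u[1],u[0]])
    return hub+al*u-(.005+d+.011*abs(n[0])+.0145*abs(n[1]))*n
E
python3 - <<'E'
from path import *
t=np.array(bot.observe()["tool_pos"])[:2]; print(t)
for a in np.r_[.40,np.arange(.55,3.2,.13),3.15,3.19,3.22]:
    q=p(a); print("%.2f"%a, np.round((q-t)*[1,-1]*1000,1)); t=q
E
```

```text
t: 4.15
tool_pos: [0.5869, -0.0427, 0.0325]
orientation: [1.0, -0.0, -0.004, -0.0]
force: [-0.9, 0.1, -0.2]
grip_width: 0.0002
grasp_force: 0.0
[ 0.58686744 -0.04265009]
0.40 [ -4.6 -18.4]
0.55 [-1.  -9.4]
0.68 [-2.1 -8.2]
0.81 [-3.4 -8.1]
0.94 [-4.7 -7.8]
1.07 [-6.  -7.2]
1.20 [-7.1 -6.3]
1.33 [-8.2 -5.3]
1.46 [-9.1 -4. ]
1.59 [-9.2 -2.6]
1.72 [-6.5 -1.7]
1.85 [-6.9 -1. ]
1.98 [-7.3 -0.2]
2.11 [-7.5  0.7]
2.24 [-7.7  1.8]
2.37 [-7.6  2.9]
2.50 [-7.4  4.1]
2.63 [-7.   5.3]
2.76 [-6.4  6.4]
2.89 [-5.5  7.5]
3.02 [-4.4  8.4]
3.15 [-3.1  9. ]
3.15 [ 0. -0.]
3.19 [-0.7  2.1]
3.22 [-0.5  1.6]
```

```bash
python3 -m inch '[-0.002,-0.009,-0.003,0,0,0,1, -0.0026,-0.0094,0,0,0,0,1, -0.001,-0.0094,0,0,0,0,1, -0.0021,-0.0082,0,0,0,0,1, -0.0034,-0.0081,0,0,0,0,1, -0.0047,-0.0078,0,0,0,0,1, -0.006,-0.0072,0,0,0,0,1, -0.0071,-0.0063,0,0,0,0,1, -0.0082,-0.0053,0,0,0,0,1, -0.0091,-0.004,0,0,0,0,1]'
python3 - <<'E'
from meas import *
im,dp=save("top","pics/top1.png"); cv2.imwrite("pics/top1c.png",cv2.resize(im[130:310,120:360],None,fx=3,fy=3))
from path import p; print(p(1.46))
E
```

```text
t: 5.15
tool_pos: [0.5441, 0.0328, 0.0398]
orientation: [1.0, -0.0, 0.0, -0.0]
force: [1.0, -2.3, -0.1]
grip_width: -0.0001
grasp_force: 0.7
[0.5406 0.0322]
```

View pics/top1c.png

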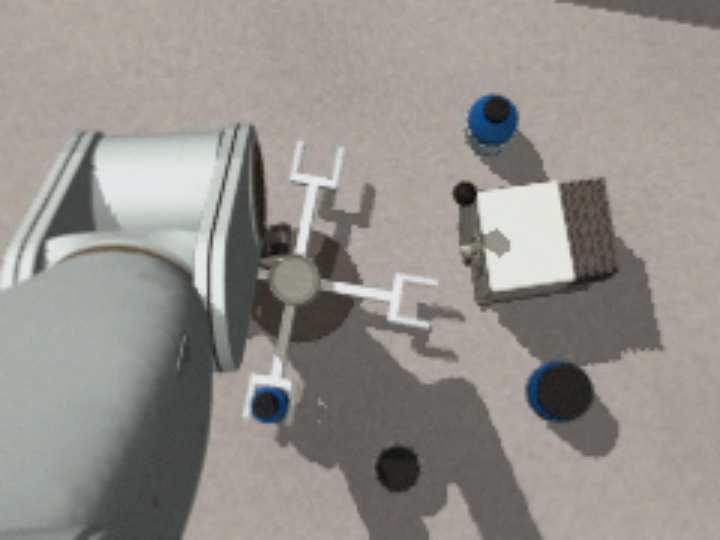

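The colours are swapped in this crop, but the finger is pushing the −y arm and the bottle arm now points down at about (268,400). The jars have not moved, so I'll carry on along the arc.

```bash
python3 -m inch '[-0.0092,-0.0026,0,0,0,0,1, -0.0065,-0.0017,0,0,0,0,1, -0.0069,-0.001,0,0,0,0,1, -0.0073,-0.0002,0,0,0,0,1, -0.0075,0.0007,0,0,0,0,1, -0.0077,0.0018,0,0,0,0,1, -0.0076,0.0029,0,0,0,0,1, -0.0074,0.0041,0,0,0,0,1, -0.006,0.005,0,0,0,0,1, 0,0,0,0,0,0,1]'
cat > ang.py <<'E'
from meas import *
hub=np.array([.5163,-.0275])
def angle(name=None):
    im,dp,px,P=cloud()
    if name: cv2.imwrite(name,cv2.resize(im[130:310,120:360,::-1],None,fx=3,fy=3))
    arm=sel(P,hub,.088,.050,.066); arm=arm[np.hypot(*(arm[:,:2]-hub).T)>.032]
    t=np.arctan2(*(arm[:,:2]-hub).T[::-1]); f=np.angle(np.exp(4j*t).mean())/4
    cap=sel(P,hub,.14,.092,.103); r=np.hypot(*(cap[:,:2]-hub).T); cap=cap[(r>.09)]
    c=np.median(cap,0) if len(cap) else None
    print("arms mod pi/2",f,len(arm),"cap",c, c is not None and np.arctan2(*(c[:2]-hub)[::-1]), len(cap))
E
python3 - <<'E'
from ang import *
angle("pics/top2c.png"); from path import p; print(p(2.63))
E
```

```text
t: 6.2
tool_pos: [0.4768, 0.0227, 0.0396]
orientation: [1.0, -0.0, -0.001, 0.0]
force: [0.5, -0.5, 0.2]
grip_width: -0.0
grasp_force: 0.0
arms mod pi/2 -0.5644336299238549 155 cap [ 0.4549 -0.1238  0.0996] -2.138281703178535 58
[0.4735 0.0229]
```

View pics/top2c.png

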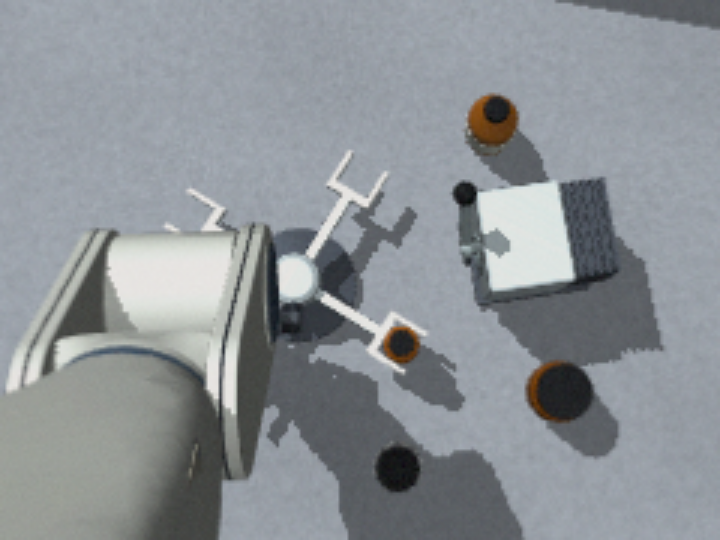

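The bottle arm is at −2.137 rad, with the bottle at (400,343) in the crop. It needs about 0.70 rad more.

```bash
python3 -m inch '[-0.007,0.006,0,0,0,0,1, -0.0064,0.0064,0,0,0,0,1, -0.0055,0.0075,0,0,0,0,1, -0.0044,0.0084,0,0,0,0,1, -0.0017,0.0045,0,0,0,0,1, 0,0,0,0,0,0,1]'
python3 - <<'E'
from ang import *
angle(); s=bot.observe(); print(s["tool_pos"],s["t"])
E
```

```text
t: 6.85
tool_pos: [0.4529, -0.0102, 0.0398]
orientation: [1.0, -0.001, -0.0, 0.0]
force: [0.5, 0.0, -0.9]
grip_width: 0.0001
grasp_force: 0.0
arms mod pi/2 0.03506192368614341 152 cap [ 0.5206 -0.1429  0.0993] -1.533738111776902 55
[ 0.4532 -0.0099  0.0398] 6.9
```

```bash
python3 -m inch '[-0.0003,0.0015,0,0,0,0,1, -0.0003,0.0015,0,0,0,0,1, -0.0003,0.0015,0,0,0,0,1, 0,0,0,0,0,0,1, 0,0,0,0,0,0,1]'
python3 - <<'E'
from ang import *
angle(); s=bot.observe(); print(s["tool_pos"],s["force"],s["t"])
for n in ("top","scene"):
    im,dp,px,P=cloud(n)
    m=(P[:,2]>.124)&(P[:,2]<.135)&(P[:,1]<-.17)&(P[:,1]>-.33)&(abs(P[:,0]-.54)<.08)
    lt=P[m]; r=cv2.minAreaRect(lt[:,:2].astype(np.float32)); 
    a=lt[abs(lt[:,1]+.24)<.03] # edges
    # side edges: max/min x per y-bin
    b=np.arange(-.285,-.195,.006); mid=[]
    for y in b:
        s_=a[abs(a[:,1]-y)<.003,0] if 0 else lt[abs(lt[:,1]-y)<.003,0]
        if len(s_)>3: mid.append((y,(s_.max()+s_.min())/2,s_.max()-s_.min()))
    mid=np.array(mid); k=np.polyfit(mid[:,0],mid[:,1],1)
    print(n,r,"axis yaw",-np.pi/2-np.arctan(k[0]),"at hub y, x=",np.polyval(k,-.0275),"center ang",np.arctan2(np.mean(mid[:,0])+.0275,np.mean(mid[:,1])-.5163),mid[:,2].mean())
    h=sel(P,hub,.035,.068,.08); print("hub",cv2.minEnclosingCircle(h[:,:2].astype(np.float32)))
E
```

```text
t: 7.4
tool_pos: [0.4526, -0.0139, 0.0398]
orientation: [1.0, -0.0, -0.0, 0.0]
force: [-0.0, -0.3, -1.3]
grip_width: -0.0002
grasp_force: 0.1
arms mod pi/2 0.08877430656067088 157 cap [ 0.526  -0.1419  0.0991] -1.4858754645370906 54
[ 0.4526 -0.0139  0.0398] [ 0.1255  0.7661 -0.037 ] 7.45
top ((0.5461232662200928, -0.2427869737148285), (0.08982327580451965, 0.13319365680217743), 7.968332290649414) axis yaw -1.4439492839986465 at hub y, x= 0.5181222858371942 center ang -1.4356375445787137 0.08694839058335813
hub ((0.5269871950149536, -0.025846034288406372), 0.019296923652291298)
scene ((0.5463535189628601, -0.24420353770256042), (0.09752798825502396, 0.1336340606212616), 3.6491928100585938) axis yaw -1.4475853702457149 at hub y, x= 0.521262604651507 center ang -1.424972248421874 0.08652914424694748
hub ((0.5204310417175293, -0.026438450440764427), 0.024631472304463387)
```

```bash
python3 -m inch '[-0.0002,0.0014,0,0,0,0,1, -0.0002,0.0014,0,0,0,0,1, 0,0,0,0,0,0,1, 0,0,0,0,0,0,1]'
python3 - <<'E'
from ang import *
angle(); s=bot.observe(); print(s["tool_pos"],s["force"],s["t"])
E
```

```text
t: 7.95
tool_pos: [0.4523, -0.0168, 0.0398]
orientation: [1.0, -0.0, -0.0, 0.0]
force: [0.0, 0.6, 0.2]
grip_width: 0.0001
grasp_force: 0.1
arms mod pi/2 0.139435780839392 151 cap [ 0.5315 -0.1406  0.0993] -1.437440019624707 56
[ 0.4522 -0.0168  0.0398] [ 0.4161  0.7296 -0.6098] 8.0
```

The arms read −1.434 rad and the target is −1.437. I'll back off, lift, turn the tool to the lamp's yaw, and re-check from higher up.

```bash
python3 -m inch '[0,-0.005,0,0,0,0,1, 0,-0.006,0,0,0,0,1, 0,0,-0.03,0,0,0,1, 0,0,-0.045,0,0,0,1, 0,0,-0.045,0,0,0,1, 0,0,-0.045,0,0,0,1, 0,0,-0.045,0,0,0,1, 0,0,0,0,0,-0.135,1, 0,0,0,0,0,0,1]'
python3 - <<'E'
from ang import *
angle("pics/top3c.png"); s=bot.observe(); print(s["tool_pos"],s["orientation"],s["force"],s["t"])
im,dp,px,P=cloud("scene")
cv2.imwrite("pics/sc3.png",cv2.resize(im[150:260,180:360,::-1],None,fx=4,fy=4,interpolation=2))
t=np.array(s["tool_pos"]); u=np.array([np.cos(-1.436),np.sin(-1.436)]); v=np.array([-u[1],u[0]])
g=hub+.156*u+.09*v; print(g,"tool shift x,y",(g-t[:2])@v,(g-t[:2])@u)
cap=sel(P,hub,.14,.092,.103); r=np.hypot(*(cap[:,:2]-hub).T); c=np.median(cap[r>.09],0); print(c,np.arctan2(*(c[:2]-hub)[::-1]))
kn=sel(P,[.57,-.176],.03,.18,.21); m=kn.mean(0); print("knob scene",m,(m[:2]-hub)@v,(m[:2]-hub)@u)
E
```

```text
t: 8.9
tool_pos: [0.4528, -0.0053, 0.2512]
orientation: [0.998, 0.068, 0.002, 0.0]
force: [0.3, 0.4, -0.3]
grip_width: -0.0
grasp_force: 0.0
arms mod pi/2 0.13271162853651983 190 cap [ 0.5317 -0.1406  0.0993] -1.435307527789692 56
[ 0.452  -0.0054  0.2499] [0.9978 0.0663 0.0002 0.    ] [-1.0282 -0.3357  0.288 ] 8.95
[ 0.6264 -0.17  ] tool shift x,y 0.15078261755624162 0.18658154976568533
[ 0.5349 -0.1406  0.0989] -1.4081491235856862
knob scene [ 0.5752 -0.1756  0.1981] 0.0384196956906817 0.15465423038906695
```

View pics/sc3.png

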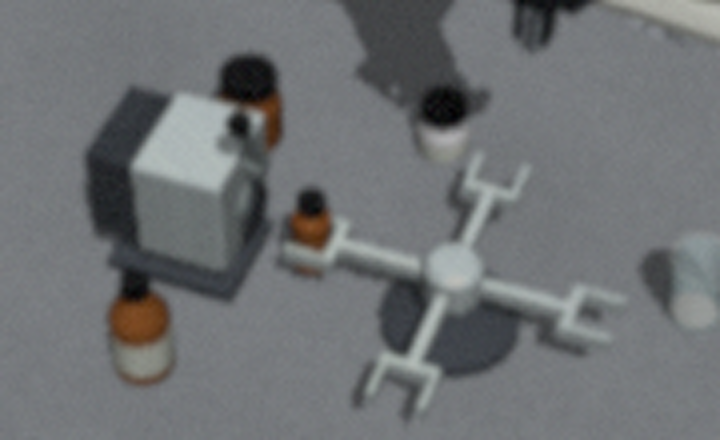

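View pics/top3c.png

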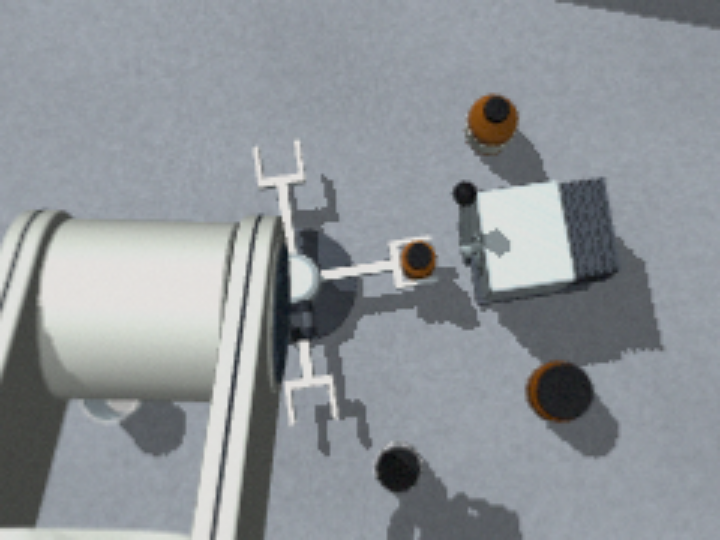

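The bottle arm is in line with the lamp: arms −1.438, cap −1.435. The knob at (465,193) in the crop is still on the lamp's +y side. Next is the lever.

```bash
python3 -m inch '[0.025,0.031,0,0,0,0,1, 0.025,0.031,0,0,0,0,1, 0.025,0.031,0,0,0,0,1, 0.025,0.031,0,0,0,0,1, 0.025,0.031,0,0,0,0,1, 0.025,0.031,0,0,0,0,1, 0,0,0,0,0,0,1, 0,0,0.038,0,0,0,1, 0,0,0.038,0,0,0,1, 0,0,0,0,0,0,1]'
python3 - <<'E'
from ang import *
angle(); s=bot.observe(); t=np.array(s["tool_pos"])
u=np.array([np.cos(-1.436),np.sin(-1.436)]); v=np.array([-u[1],u[0]])
print(t,(t[:2]-hub)@v,(t[:2]-hub)@u,s["orientation"],s["t"])
E
```

```text
t: 10.0
tool_pos: [0.621, -0.1681, 0.1669]
orientation: [0.998, 0.066, -0.006, -0.002]
force: [-0.8, -0.2, 0.1]
grip_width: 0.0
grasp_force: 0.0
arms mod pi/2 0.14369019348806814 45 cap None False 0
[ 0.623  -0.1687  0.1702] 0.08676804315340436 0.15422489570744097 [ 0.9978  0.0667 -0.004  -0.0015] 10.05
```

```bash
python3 -m inch '[-0.015,0.001,0,0,0,0,1, -0.015,0,0,0,0,0,1, -0.01,0,0,0,0,0,1, -0.01,0,0,0,0,0,1, -0.01,0,0,0,0,0,1, -0.01,0,0,0,0,0,1, -0.01,0,0,0,0,0,1, -0.008,0,0,0,0,0,1, -0.006,0,0,0,0,0,1, 0,0,0,0,0,0,1]'; python3 -m inch '[-0.004,0,0,0,0,0,1, -0.004,0,0,0,0,0,1, 0,0,0,0,0,0,1]'; python3 -m inch '[-0.003,0,0,0,0,0,1, -0.002,0,0,0,0,0,1, 0,0,0,0,0,0,1]'
```

```text
t: 11.05
tool_pos: [0.5318, -0.1836, 0.1736]
orientation: [0.998, 0.067, -0.001, -0.0]
force: [-0.2, -0.6, -0.1]
grip_width: -0.0002
grasp_force: 0.0
t: 11.35
tool_pos: [0.5246, -0.1846, 0.1737]
orientation: [0.998, 0.067, -0.0, -0.0]
force: [0.2, -0.2, 0.3]
grip_width: -0.0002
grasp_force: 0.2
t: 11.65
tool_pos: [0.5198, -0.1853, 0.1738]
orientation: [0.998, 0.067, -0.0, -0.0]
force: [0.5, -0.3, 0.6]
grip_width: 0.0
grasp_force: 0.3
```

```bash
cat > lat.py <<'E'
from ang import *
s=bot.observe(); t=np.array(s["tool_pos"])
u=np.array([np.cos(-1.436),np.sin(-1.436)]); v=np.array([-u[1],u[0]])
im,dp,px,P=cloud("scene"); c=hub+.156*u-.03*v
kn=sel(P,c,.06,.178,.215); kn=kn[abs((kn[:,:2]-hub)@u-.156)<.02]
print("tcp",t,(t[:2]-hub)@v,(t[:2]-hub)@u,"F",np.array(s["force"]),s["t"],"pts",len(kn),np.percentile((kn[:,:2]-hub)@v,[3,50,97]) if len(kn) else 0)
E
python3 lat.py
```

```text
tcp [ 0.5198 -0.1853  0.1738] -0.01775707078066318 0.1568050675261897 F [ 0.4766 -0.3097  0.5938] 11.65 pts 85 [-0.022  -0.0091 -0.0042]
```

```bash
for i in 1; do python3 -m inch '[-0.003,0,0,0,0,0,1, -0.003,0,0,0,0,0,1, 0,0,0,0,0,0,1]'; done; python3 -m inch '[-0.003,0,0,0,0,0,1, -0.002,0,0,0,0,0,1, 0,0,0,0,0,0,1]'; python3 - <<'E'
from h import *
im,dp=bot.snapshot("scene"); cv2.imwrite("pics/sc4.png",cv2.resize(im[150:230,190:310,::-1],None,fx=6,fy=6,interpolation=2))
E
```

```text
t: 12.0
tool_pos: [0.5153, -0.1862, 0.1744]
orientation: [0.998, 0.067, 0.002, 0.0]
force: [5.0, 1.4, -0.3]
grip_width: 0.0002
grasp_force: 2.1
t: 12.3
tool_pos: [0.5138, -0.1873, 0.1757]
orientation: [0.998, 0.067, 0.005, 0.001]
force: [14.3, 3.0, 0.5]
grip_width: -0.0001
grasp_force: 6.4
```

View pics/sc4.png

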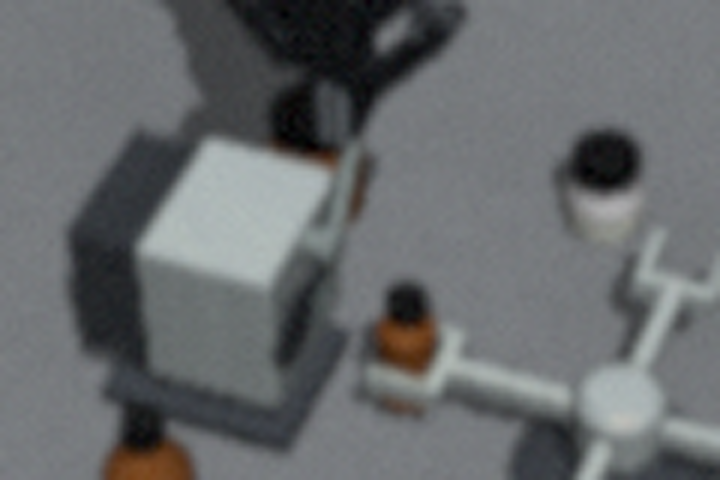

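The force rose to 14 N, so the lever is at its stop. It leans away at (345,190) and the disc has swung aside. I'll back off, lift and verify.

```bash
python3 -m inch '[0.008,0,0,0,0,0,1, 0.02,0,0,0,0,0,1, 0.02,0,0,0,0,0,1, 0,0,-0.04,0,0,0,1, 0,0,-0.04,0,0,0,1, 0,0,-0.03,0,0,0,1, 0.03,0,0,0,0,0,1, 0.04,0,0,0,0,0,1, 0.04,0,0,0,0,0,1, 0,0,0,0,0,0,1]'; python3 -m inch '[0.03,0.02,0,0,0,0,1, 0.03,0.03,0,0,0,0,1, 0,0.04,0,0,0,0,1, 0,0.04,0,0,0,0,1, 0,0.04,0,0,0,0,1, 0,0.04,0,0,0,0,1, 0,0,0,0,0,0,1]'; python3 lat.py; python3 - <<'E'
from ang import *
angle("pics/top5c.png")
E
```

```text
t: 13.35
tool_pos: [0.6687, -0.1647, 0.2827]
orientation: [0.998, 0.068, 0.0, -0.0]
force: [0.6, -0.2, -0.1]
grip_width: -0.0001
grasp_force: 0.0
t: 14.05
tool_pos: [0.7514, -0.3711, 0.282]
orientation: [0.998, 0.065, -0.001, 0.0]
force: [-0.0, -0.2, 0.4]
grip_width: 0.0
grasp_force: 0.0
tcp [ 0.7514 -0.3711  0.282 ] 0.18674400354190795 0.3721020757831896 F [-0.0374 -0.1837  0.3728] 14.05 pts 40 [-0.049  -0.0395 -0.0328]
arms mod pi/2 0.13446478576998377 163 cap [ 0.5317 -0.1406  0.0996] -1.435611886655717 59
```

View pics/top5c.png

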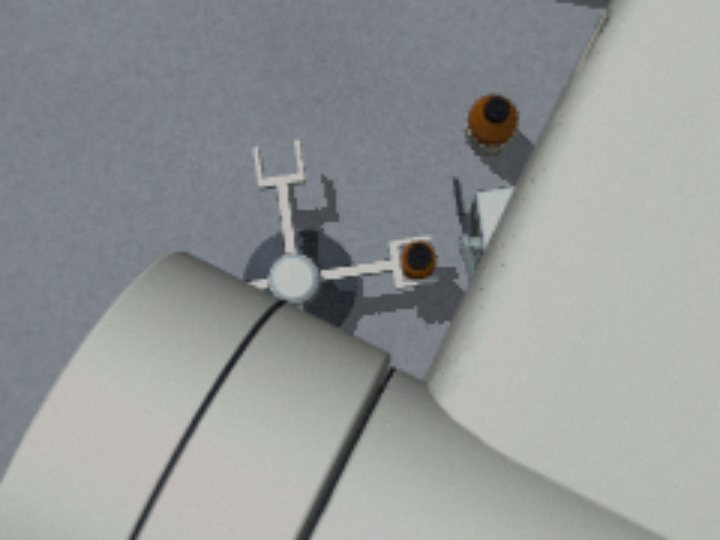

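```bash
python3 - <<'E'
from ang import *
from scipy.optimize import least_squares
u=np.array([np.cos(-1.436),np.sin(-1.436)]); v=np.array([-u[1],u[0]])
im,dp,px,P=cloud("scene"); L=np.c_[(P[:,:2]-hub)@u,(P[:,:2]-hub)@v,P[:,2]]
dark=im[dp>0].max(1)<70
k=L[(abs(L[:,0]-.156)<.025)&(abs(L[:,1]+.04)<.035)&(L[:,2]>.165)&(L[:,2]<.215)]
r=least_squares(lambda c:np.linalg.norm(k-c,axis=1)-.01,[.156,-.045,.186],loss="soft_l1",f_scale=.002); print(len(k),r.x,"lean",np.arctan2(r.x[1],r.x[2]-.12))
lev=L[(abs(L[:,0]-.156)<.02)&(abs(L[:,1]+.02)<.03)&(L[:,2]>.13)&(L[:,2]<.172)]
print(len(lev),"slope ang",np.arctan(np.polyfit(lev[:,2],lev[:,1],1)[0]))
cv2.imwrite("pics/sc6.png",cv2.resize(im[160:240,195:295,::-1],None,fx=7,fy=7,interpolation=2))
E
```

```text
56 [ 0.1566 -0.0406  0.1832] lean -0.5712252649596556
63 slope ang -0.5482325328981962
```

View pics/sc6.png

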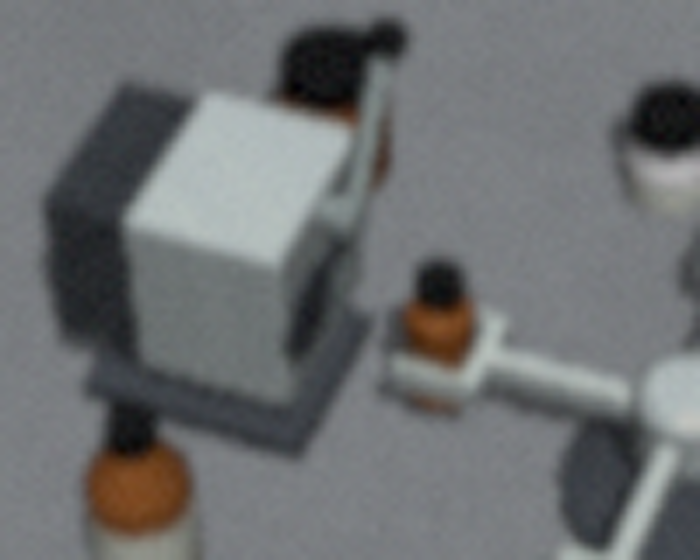

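The lever now leans fully to the −y side, with its knob at (385,40). The measured lean is about −0.57 to −0.6 rad, within calibration error of the stop. The disc has swung aside and the bottle stands in front of the window, so I'm handing in.

```bash
python3 -c "
from station import bot
print(bot.sign_off())"
```

```text
the job is handed in; nothing more can be done
None
```

The job is handed in: the bottle arm points at the lamp to within about 0.01 rad as measured, the shutter lever was then pushed to its open stop, and the robot ended clear of everything with no loose item seen to move.

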